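Set a block to length on the sawing board and lock it with the cam lever

ROBOT

A 7-joint arm with a two-finger parallel gripper is mounted at the origin on a cart in front of the work surface, level with it; the furniture and walls round the work are solid. World frame = base frame: x ahead of the robot, y to its left, z up, the work surface at z = 0. Lengths are in m, angles in rad, forces in N, time in s.
With the tool pointing down it reaches from about 0.35 to 0.9 m from the base axis. Payload 8.1 kg.
Tool frame: the origin (TCP) lies at the very end of the fingers, on their centre line; the grasp point (between the pads) lies arm.hold_point_z behind it (arm.hold_point_z is the distance from the TCP to the grasp point, in m); z points along the fingers, y is the line along which they close (so a half turn about z gives the same grasp; the last joint's range is limited). The gripper opens to 92 mm and grips with 3 to 60 N. Pads are 19 mm wide; open, the fingers measure 130 mm over their backs; the gripper's body (75 mm by 190 mm) begins 47 mm behind the grasp point.
Start: joints at [1.213, 0.434, 0.025, 1.573, -0.012, 1.134, -0.075], TCP at [0.158, -0.605, 0.227] pointing down, gripper open.
Joint ranges: [-2.62, 2.62], [-0.44, 2.09], [-1.27, 1.32], [0.08, 2.57], [-1.32, 4.46], [0.12, 2], [-2.74, 2.74]. Speed limits (rad/s): [2.22, 2.22, 3.01, 3.01, 3.14, 3.14, 3.14].

INTERFACE

Orientations are given as a rotation vector (axis times angle).
In Python, from cell import arm, vision, job, cut_out gives the robot as it stands. The module is installed in compiled form; this text tells all that it offers.
- The arm moves only by the tool play_rows, never from a script. Its argument "increments" is text: rows parted by semicolons, each of 5 numbers parted by spaces: the shift along the tool's x, y, z in cm, then the turn about the tool's z in degrees, then the opening, from -1 (shut) to 1 (fully open), so that 0 is half open. A call has 1 to 5 rows; each row shifts and turns the commanded pose from where the row before left it, along the tool's axes as they then stand; what a row does not reach is not made up. A row lasts 1/12 s, in which the tool goes at most 41.7 mm and 7.16 degrees, less where a joint would pass 70% of its speed; a pose out of reach is approached as far as the arm can. A call is refused whole if a number of a shift passes 4.17 or a number of a turn 7.16, either way. A call with a gripper value outside its range is refused whole. The fingers move at their own pace and stop on an object; "grip_force" is the grip in N (left out, the last holds). Time passes only in rows, so rows that do not move let the fingers close. It gives the time, the measured TCP pose, the force, the opening and the grip force at its end, in the units of the state.
- arm.observe(): the state, without advancing time (a new reading comes with each control period).
- vision.get_image(name): name is "side" or "top"; returns a dict with "frame" (400x640x3 uint8, red, green, blue), "z_map" (400x640 float32, m along the optical axis (not along the pixel's ray), 0 where there is no reading), "mtx" (3x3 intrinsics, pixels), "cam_to_world" (4x4, takes a point from camera to world coordinates). Camera axes: x right, y up, looking along -z (the intrinsics and any distortion apply to the point x, -y, -z); pixel columns grow to the right and rows downward; lengths in m; the calibration is good to about 2 mm. A picture is of the moment at which its call begins.
- job.sign_off(): hands the job in; it is judged then, once.
Trained networks look in a picture, given as the dict that the camera call returned (one of the last four; its "shot" number tells which), for a name from the list of things; names that differ only in an ending like _2 or _b are one class to them, and where a whole thing is asked for, a point or a joint stands for the part that bears it (a point fixed in the world has none). Each returns a list of dicts, best first, with "confidence" (0 to 1); they miss things now and then, are a little off and sometimes report something else, mostly with a low value. They report only what shows in the picture. A call takes as long as a camera call. They do not tell look-alikes from the thing itself.
- cut_out(query, picture): "mask" (400x640 bool, what is visible of it) and "point" ([row, column] in pixels, amid what is visible of it).
The state is a dict: "clock": time; "joints": joint angles; "dq": joint speeds; "joint_efforts": joint torques, N m; "position": TCP position; "ee_rot": TCP orientation; "force": force on the tool from outside, world axes, zero at the start; "ft_torque": the same for the moment, N m; "width": opening from 0.0 (shut) to 1.0 (fully open); "gripper_force": force on a finger pad.
Only numpy, scipy, OpenCV 4.12 (cv2) and the standard library are available. Lean on these libraries where they do the work, as an engineer would, in place of code of your own. Each camera call takes 0.05 s, during which the arm holds its last target. There are 200 camera calls.

TASK

Get the pine block ready for sawing, only by pushing with the fingers: push it flat against the fence of the sawing board and slide it along the fence until its end is up against the aluminium length stop. Then push the wooden cam lever round as far as it goes with a firm push, so that the cam clamps the block tight there. Do not pick the block up or tip it, leave the try square, tape measure, pencil and beech offcut where they lie, and finish with the hand clear.

Things in the scene. Friction and masses are not known exactly. Their poses are not given: they have to be found in the camera images.
- jig: Sawing board, fixed. Origin at bench level; x away from the robot, y left along the fence. Brown wooden base x -105 to 85, y -225 to 135 mm, upper face z = 12 mm. Beech fence 26 mm high above the base, 24 thick: working face (looks to -x) at x = 50 mm, y -215 to 125 mm, a 1.6 mm saw slot in it at y -12. The passage between fence and open cam is 52 to 54 mm wide; the block enters it from the right (-y).
- block: The pine block to be set: 46 (its x) x 120 (its y, the long axis) x 30 mm high, about 0.12 kg, loose, lying flat on the base at the right (-y) of the cam, turned up to 0.3 rad against the fence. Origin at the centre of its underside.
- block_centre (a point): Centre of the pine block, 15 mm above its underside.
- stop: Aluminium length stop with black knob, fixed on the fence left of the cam; its place along the fence differs. Origin on the base's upper face, where the planes of the fence's face and of the stop's face (looks to -y) meet; axes as the jig. The leg that the block meets reaches 33 mm out from the fence, 2 to 28 mm above the base; stop 18 mm long in y, knob top 49 mm above the base.
- home_mark (a point): Point where the block's centre is when the block lies flat against the fence and its left end touches the stop: 23 mm out from the fence, 60 mm to the right (-y) of the stop's face, 15 mm above the base. Same axes as the jig.
- cam_pivot (a point): Vertical axis (steel bolt, top 30 mm above the base) on which the cam lever turns, 12 mm above the base; 75 mm out from the fence (at x -25 mm, y +45 mm in the jig's frame). Same axes as the jig.
- lever_end (a point): Centre of the round free end of the dark wooden cam lever, 80 mm from the pivot axis, 12 mm above the base. The lever is a straight bar 15 mm wide (round end 19 mm, reaching 9.5 mm past this point), 4 to 20 mm above the base. x axis: outward along the bar from the pivot.
- lever (a joint): Cam lever angle, rad, counter-clockwise from above: 0 open, about 1.22 when the cam bites on a block flat at the fence (1.6 with none). In the jig's frame the bar points to 2.269 rad (from +x to +y) at 0, 3.49 at 1.22: push its far side towards the robot, then right. Starts at 0 to 0.25; friction 0.12 N m. Past the bite it is stiff: 10 N at the bar's end clamps with 20 to 40 N (1.3 rad) and locks.
- cam: Cam lever in one piece: the bar and the round dark wooden cam disc, 44 mm across and 2 to 22 mm above the base, whose centre is 8 mm off the pivot; origin on the pivot axis at the base's upper face, turning with the lever. As the lever closes its edge comes 8 mm nearer to the fence and draws the block against the fence and towards the stop.
- square: Bystander: try square with dark stock and steel blade, 161 x 110 x 17 mm, lying behind the fence. Origin at the centre of its underside.
- tape: Bystander: yellow tape measure, 67 x 77 x 31 mm, behind the fence at the left. Origin at the centre of its underside.
- marker: Bystander: red pencil, 9 x 174 x 8 mm, lying on the bench in front of the board, along y. Origin at the centre of its underside.
- scrap: Bystander: beech offcut, 60 x 85 x 24 mm, on the bench at the right of the board. Origin at the centre of its underside.
Mind the look-alikes: they are no part of the job. Leave any green or purple look-alike of the block alone.

How it is judged:
On the way, in this order (a step that is already met when the one before it is completed fails the run):
1. the block lies along the fence with its end at the length stop (within 5 mm of each), the lever not yet closed (x of block_centre in the frame of home_mark between -0.005 and 0.005 m and y of block_centre in the frame of home_mark between -0.005 and 0.004 m and value of joint lever below 1 rad), for 0.1 s.
2. the cam lever is closed and the cam clamps the block (value of joint lever above 1.1 rad and contact force between cam and block above 5 N), for 0.1 s.
At the end, for the whole second after the job is handed in: The block lies flat on the board, within 2.5 mm of the fence, within 3.5 mm of the stop and within 0.03 rad of the fence's line; the lever is closed (past 1.1 rad); the cam presses on the block with more than 5 N; all is at rest (all of step 2 and x of block_centre in the frame of home_mark between -0.0025 and 0.0025 m and y of block_centre in the frame of home_mark between -0.0035 and 0.003 m and angle between the y axis of block and the y axis of jig, either way round below 0.03 rad and z of block_centre in the frame of home_mark below 0.003 m and angle between block's own z axis and vertical below 0.05 rad and linear speed of block below 0.01 m/s); the robot touches nothing.
It fails at once if the block is lifted more than 10 mm (z of block_centre in the frame of jig above 0.037 m).
It fails at once if the block is tipped by more than 0.2 rad (angle between block's own z axis and vertical above 0.2 rad).
It fails at once if the try square, tape measure, pencil, beech offcut (any of them) is moved more than 20 mm (distance of any of square, tape, marker, scrap from where it was at the start of the episode above 0.02 m).
It also fails if it takes over 61 s, if anything falls off the work surface, if the arm or the gripper's body presses on something with over 40 N, if the wrist force passes 120 N, or if a joint passes its speed limit or range.

## Working session

There is one attempt and no reset: what is moved stays moved. The work goes in short steps, Python scripts to look and compute and a tool call to move; the robot and the scene stay as the last step left them, time stands still between calls to the robot, and variables do not carry over. Pictures are saved under pics/ and viewed, at most 10 in all, crops included, and the job is handed in when it is done.

Besides the shell and the picture viewer there is one more tool, called after ">>>" as name(argument=value, ...) on one line, values as JSON. play_rows: Moves the arm, as the interface text tells. Its arguments: {"type":"object","properties":{"increments":{"type":"string"},"grip_force":{"type":"number"}},"required":["increments"]}

```bash
mkdir -p pics; cat > h.py <<'E'
import numpy as np, cv2
from cell import arm, vision, job, cut_out
def world(p):
    z=p["z_map"];K=p["mtx"];v,u=np.mgrid[0:400,0:640]
    X=(u-K[0,2])/K[0,0]*z;Y=(v-K[1,2])/K[1,1]*z
    c=np.stack([X,-Y,-z,np.ones_like(z)],-1)
    return (c@p["cam_to_world"].T)[...,:3]
def save(p,n,crop=None,s=1):
    f=p["frame"]
    if crop: f=f[crop[0]:crop[1],crop[2]:crop[3]]
    cv2.imwrite("pics/"+n,cv2.resize(f,None,fx=s,fy=s,interpolation=cv2.INTER_CUBIC)[...,::-1])
E
python3 - <<'E'
from h import *
s=arm.observe();print(s["position"],s["ee_rot"],s["width"],s["force"],arm.hold_point_z)
for n in("top","side"):
    p=vision.get_image(n);save(p,n+"0.png");W=world(p)
    print(n,p["cam_to_world"].round(3).tolist(),p["mtx"].round(1).tolist())
    for q in("block","stop","cam","lever_end","jig","scrap","marker"):
        for d in cut_out(q,p)[:3]:
            m=d["mask"]&(p["z_map"]>0);w=W[m]
            print(q,round(d["confidence"],2),np.round(d["point"]),m.sum(),np.median(w,0).round(3) if len(w) else "",np.percentile(w,[2,98],axis=0).round(3).tolist() if len(w) else "")
E
```

```text
[ 0.15732702 -0.6043586   0.22594617] [-3.11463468e+00 -3.98817888e-01  5.66425756e-04] 0.9988773777131867 [ 0.2181857   0.3244958  -0.41512383] 0.0188
top [[0.013, 0.984, -0.178, 0.43], [-1.0, 0.017, 0.02, -0.181], [0.023, 0.178, 0.984, 0.923], [0.0, 0.0, 0.0, 1.0]] [[373.6, 0.0, 315.2], [0.0, 373.6, 199.2], [0.0, 0.0, 1.0]]
block 0.94 [286. 446.] 1152 [ 0.387 -0.504  0.03 ] [[0.34, -0.556, 0.005], [0.435, -0.453, 0.033]]
block 0.73 [241. 317.] 1031 [ 0.488 -0.207  0.042] [[0.464, -0.265, 0.021], [0.512, -0.15, 0.045]]
block 0.6 [182. 411.] 1057 [ 0.633 -0.435  0.029] [[0.597, -0.491, 0.001], [0.671, -0.378, 0.033]]
stop 0.58 [186. 247.] 225 [ 0.621 -0.026  0.048] [[0.597, -0.037, 0.018], [0.648, -0.011, 0.062]]
stop 0.38 [148. 263.] 688 [ 0.716 -0.065  0.03 ] [[0.686, -0.095, 0.004], [0.752, -0.031, 0.033]]
cam 0.81 [219. 243.] 443 [ 0.531 -0.035  0.033] [[0.498, -0.068, 0.021], [0.559, 0.027, 0.04]]
lever_end 0.73 [221. 246.] 516 [ 0.532 -0.035  0.033] [[0.499, -0.069, 0.011], [0.562, 0.028, 0.039]]
lever_end 0.37 [241. 317.] 1020 [ 0.488 -0.206  0.042] [[0.465, -0.265, 0.03], [0.
[... 670 characters left out ...]
435, -0.458, 0.032]]
block 0.54 [252. 362.] 252 [ 0.646 -0.403  0.03 ] [[0.572, -0.629, -0.002], [0.68, -0.357, 0.253]]
stop 0.7 [168. 316.] 151 [ 0.617 -0.029  0.043] [[0.595, -0.039, 0.016], [0.645, -0.017, 0.06]]
stop 0.57 [176. 290.] 243 [ 0.53  -0.046  0.031] [[0.495, -0.074, 0.015], [0.56, 0.025, 0.037]]
cam 0.76 [180. 294.] 186 [ 0.531 -0.045  0.031] [[0.499, -0.073, 0.02], [0.557, 0.019, 0.037]]
jig 0.96 [206. 300.] 4057 [ 0.533 -0.169  0.012] [[0.412, -0.319, 0.003], [0.635, 0.028, 0.04]]
scrap 0.86 [263. 299.] 697 [ 0.479 -0.405  0.023] [[0.45, -0.437, 0.003], [0.508, -0.353, 0.026]]
marker 0.59 [218. 254.] 152 [ 0.384 -0.195  0.006] [[0.355, -0.269, -0.004], [0.412, -0.127, 0.01]]
```

```bash
python3 - <<'E'
from h import *
p=vision.get_image("top");save(p,"crop1.png",(120,300,190,460),2.9)
W=world(p);z=W[...,2];ok=p["z_map"]>0
def rect(m,lab):
    r=cv2.minAreaRect(W[m][:,:2].astype(np.float32)*1000);print(lab,m.sum(),[np.round(x,1) for x in r],cv2.boxPoints(r).round(0).tolist())
f=p["frame"].astype(int)
d=[x for x in cut_out("block",p) if abs(x["point"][0]-241)<15 and abs(x["point"][1]-317)<15][0]["mask"]
rect(d&(z>.037)&(z<.047),"block")
# fence top: z .038 around x>.55
j=ok&(z>.034)&(z<.042)&(W[...,0]>.57)&(W[...,0]<.67)&(W[...,1]<.05)&(W[...,1]>-.33)
n,l,st,c=cv2.connectedComponentsWithStats(j.astype(np.uint8))
for i in range(1,n):
    if st[i,4]>60: rect(l==i,"fence %d"%i)
c=cut_out("cam",p)[0]["mask"]; rect(c&(z>.026)&(z<.036),"cam")
s=cut_out("stop",p)[0]["mask"];rect(s&(z>.03),"stop"); 
jm=cut_out("jig",p)[0]["mask"]&(z>.006)&(z<.018); rect(jm,"base")
E
```

```text
Traceback (most recent call last):
IndexError: list index out of range
```

View pics/top0.png

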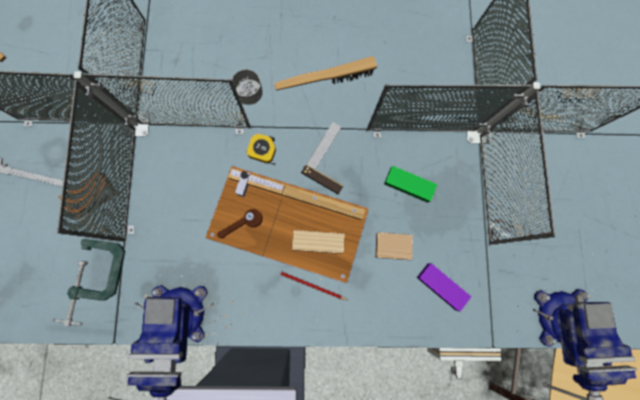

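View pics/crop1.png

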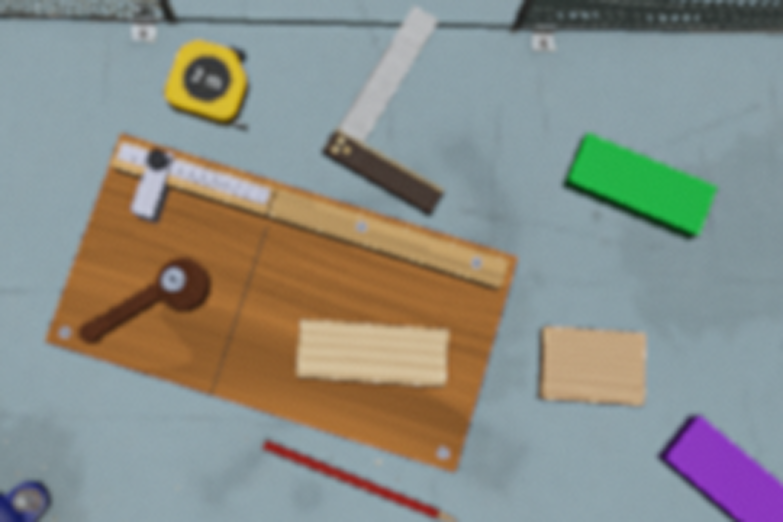

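The pictures show four block-like things: the pine block on the board at about (col 318, row 242), the beech offcut (394, 245), and the green (411, 183) and purple (445, 286) look-alikes. I choose the pine one on the board, and the close crop confirms it. The lever points lower left from the bolt at (250, 216) to its end at (222, 235). The stop is at (242, 184) and the saw slot runs through about (272, 225).

```bash
python3 - <<'E'
from h import *
p=vision.get_image("top")
W=world(p);z=W[...,2];x=W[...,0];y=W[...,1];ok=p["z_map"]>0
def rect(m,lab):
    m=m.astype(np.uint8);n,l,st,c=cv2.connectedComponentsWithStats(m)
    for i in range(1,n):
        if st[i,4]<40: continue
        q=W[l==i];r=cv2.minAreaRect(q[:,:2].astype(np.float32)*1000);print(lab,st[i,4],"z",np.median(q[:,2]).round(4),[np.round(v,1) for v in r],cv2.boxPoints(r).round(0).tolist())
R=lambda a,b,c,d:ok&(x>a)&(x<b)&(y>c)&(y<d)
rect(R(.44,.53,-.29,-.13)&(z>.035)&(z<.05),"block")
rect(R(.53,.68,-.34,.06)&(z>.032)&(z<.044),"fence")
rect(R(.56,.68,-.08,.03)&(z>.044),"knob")
rect(R(.56,.63,-.08,.01)&(z>.03),"stopleg")
rect(R(.48,.58,-.08,.05)&(z>.027),"cam")
rect(R(.48,.58,-.08,.05)&(z>.0235),"cam2")
rect(R(.38,.7,-.36,.07)&(z>.007),"all")
# plane slot: fence corners
b=R(.38,.7,-.36,.07)&(z>.007)&(z<.017);q=W[b];print("basez",np.median(q[:,2]))
E
python3 - <<'E'
import sys;sys.path.insert(0,'.')
from h import *
p=vision.get_image("top");s=p["frame"]
# project helper check of colour masks: cam dark
W=world(p);x,y,z=W[...,0],W[...,1],W[...,2]
f=s.astype(int);g=f.sum(2)
dark=(g<230)&(x>.47)&(x<.58)&(y>-.09)&(y<.05)&(z>.005)
q=W[dark];r=cv2.minAreaRect(q[:,:2].astype(np.float32)*1000);print("dark",dark.sum(),r,cv2.boxPoints(r).round())
wh=(f.min(2)>120)&(x>.48)&(x<.58)&(y>-.09)&(y<.05)&(z>.005);print("bolt",wh.sum(),np.median(W[wh],0))
for d in cut_out("lever_end",p)[:1]:
    m=d["mask"];q=W[m][:,:2]; print("lev",q[np.argmin(q@[.5,-1])])
E
```

```text
block 999 z 0.0418 [array([ 488.3, -207.5]), array([120.1,  46. ]), np.float64(86.7)] [[462.0, -266.0], [508.0, -269.0], [515.0, -149.0], [469.0, -146.0]]
fence 111 z 0.0381 [array([648.5,  -3.7]), array([28.6, 24.9]), np.float64(78.3)] [[633.0, -15.0], [658.0, -20.0], [664.0, 8.0], [639.0, 13.0]]
fence 1239 z 0.0379 [array([ 597.7, -172.5]), array([299.3,  55.7]), np.float64(79.7)] [[543.0, -315.0], [598.0, -325.0], [652.0, -30.0], [597.0, -20.0]]
fence 215 z 0.0341 [array([547.2, -43.6]), array([34. , 52.6]), np.float64(0.8)] [[530.0, -18.0], [531.0, -70.0], [565.0, -70.0], [564.0, -17.0]]
knob 181 z 0.0481 [array([625.1, -23.6]), array([18.4, 55.5]), np.float64(72.6)] [[596.0, -24.0], [649.0, -41.0], [654.0, -23.0], [601.0, -7.0]]
stopleg 226 z 0.0415 [array([613. , -44.5]), array([33.8, 70.5]), np.float64(0.2)] [[596.0, -9.0], [596.0, -80.0], [630.0, -80.0], [630.0, -9.0]]
cam 462 z 0.0329 [array([531.2, -16.4]), array([ 43. , 114.1]), np.float64(20.4)] [[491.0, 30.0], [531.0, -77.0], [571.0, -62.0], [531.0, 45.0]]
cam2 476 z 0.0328 [array([531.2, -16.4]), array([ 43. , 114.1]), 
[... 399 characters left out ...]
[array([ 535. , -132.8]), array([360.3, 190.2]), np.float64(73.4)] [[392.0, -278.0], [575.0, -333.0], [678.0, 13.0], [495.0, 67.0]]
all 139 z 0.0232 [array([ 483.6, -355.1]), array([12.4, 58.3]), np.float64(86.6)] [[454.0, -360.0], [512.0, -363.0], [513.0, -351.0], [455.0, -347.0]]
all 80 z 0.0083 [array([ 396.7, -165.7]), array([96.8,  7.8]), np.float64(69.4)] [[376.0, -210.0], [383.0, -212.0], [417.0, -122.0], [410.0, -119.0]]
basez 0.011828820705509724
dark 434 ((523.6806030273438, -21.255836486816406), (47.194889068603516, 113.69276428222656), 37.917545318603516) [[470.   9.]
 [540. -81.]
 [577. -52.]
 [507.  38.]]
bolt 50 [ 0.5446263  -0.04057073  0.03544529]
lev [0.49858929 0.02811448]
```

```bash
cat >> h.py <<'E'
from scipy.spatial.transform import Rotation as Ro
A=np.radians(-16.6);O=np.array([.5574,-.0925])
JX=np.array([np.cos(A),np.sin(A)]);JY=np.array([-np.sin(A),np.cos(A)])
def j2w(x,y): return O+(x*JX+y*JY)/1000
def w2j(p): d=(np.asarray(p)[:2]-O)*1000;return np.array([d@JX,d@JY])
def st(s=None):
    s=s or arm.observe();R=Ro.from_rotvec(s["ee_rot"]).as_matrix()
    print("t",round(s["clock"],2),"jig",w2j(s["position"]).round(1),"z",round(s["position"][2]*1000,1),"yaw_jig",round(np.degrees(np.arctan2(R[1,0],R[0,0])-A),1),"zax",R[:,2].round(3),"F",np.round(s["force"],1),"w",round(s["width"],2));return s
def plan(jx,jy,z,yawj,maxcm=4.0,p0=None,yaw0=None):
    s=arm.observe();R=Ro.from_rotvec(s["ee_rot"]).as_matrix()
    p=np.array(s["position"]) if p0 is None else np.array([*j2w(*p0[:2]),p0[2]/1000])
    yaw=np.arctan2(R[1,0],R[0,0]) if yaw0 is None else np.radians(yaw0)+A
    t=np.array([*j2w(jx,jy),z/1000]);yt=np.radians(yawj)+A
    d=(t-p)*100;dy=(yt-yaw+np.pi)%(2*np.pi)-np.pi
    n=max(int(np.ceil(np.linalg.norm(d)/maxcm)),int(np.ceil(abs(np.degrees(dy))/7.1)),1)
    rows=[]
    for i in range(n):
        y=yaw+dy*i/n;X=[np.cos(y),np.sin(y)];Y=[np.sin(y),-np.cos(y)]
        rows.append("%.2f %.2f %.2f %.1f"%(d[:2]@X/n,d[:2]@Y/n,-d[2]/n,-np.degrees(dy)/n))
    print(n);[print("; ".join(rows[i:i+5])) for i in range(0,n,5)]
E
python3 - <<'E'
from h import *
st();plan(-92,-125,130,0)
E
```

```text
t 1.05 jig [-236.9 -605.3] z 226.8 yaw_jig 31.2 zax [ 0. -0. -1.] F [-0.2  0.4  0.4] w 1.0
13
2.87 -2.58 0.74 2.4; 2.76 -2.70 0.74 2.4; 2.64 -2.81 0.74 2.4; 2.52 -2.92 0.74 2.4; 2.40 -3.03 0.74 2.4
2.27 -3.12 0.74 2.4; 2.13 -3.21 0.74 2.4; 2.00 -3.30 0.74 2.4; 1.86 -3.38 0.74 2.4; 1.71 -3.46 0.74 2.4
1.57 -3.53 0.74 2.4; 1.42 -3.59 0.74 2.4; 1.27 -3.64 0.74 2.4
```

>>> play_rows(increments="2.87 -2.58 0.74 2.4 0; 2.76 -2.70 0.74 2.4 0; 2.64 -2.81 0.74 2.4 0; 2.52 -2.92 0.74 2.4 0; 2.40 -3.03 0.74 2.4 0")

```text
clock: 1.47
position: [0.2644, -0.4422, 0.1896]
ee_rot: [3.14, 0.067, 0.001]
force: [0.6, -1.1, 0.2]
width: 0.691
gripper_force: 0.0
```

>>> play_rows(increments="2.27 -3.12 0.74 2.4 0; 2.13 -3.21 0.74 2.4 0; 2.00 -3.30 0.74 2.4 0; 1.86 -3.38 0.74 2.4 0; 1.71 -3.46 0.74 2.4 0")

```text
clock: 1.88
position: [0.3708, -0.2812, 0.1528]
ee_rot: [3.13, -0.261, 0.001]
force: [1.2, -0.5, 0.9]
width: 0.504
gripper_force: 0.0
```

>>> play_rows(increments="1.57 -3.53 0.74 2.4 0; 1.42 -3.59 0.74 2.4 0; 1.27 -3.64 0.74 2.4 0; 0 0 0 0 0; 0 0 0 0 0")

```text
clock: 2.3
position: [0.4349, -0.1837, 0.1303]
ee_rot: [-3.109, 0.445, 0.0]
force: [-1.1, 0.4, 0.2]
width: 0.502
gripper_force: 0.0
```

```bash
python3 - <<'E'
from h import *
st();plan(-92,-125,24,0)
E
```

```text
t 2.3 jig [ -91.4 -122.4] z 130.3 yaw_jig 0.3 zax [-0.     0.001 -1.   ] F [-1.1  0.4  0.2] w 0.5
3
-0.02 0.09 3.54 0.1; -0.02 0.09 3.54 0.1; -0.02 0.09 3.54 0.1
```

>>> play_rows(increments="0 0.08 3.5 0.2 0; 0 0.08 3.5 0.1 0; 0 0.08 3.5 0 0; 0 0 0 0 0; 1 0 0 0 0")

```text
clock: 2.72
position: [0.439, -0.1917, 0.0247]
ee_rot: [-3.107, 0.464, 0.01]
force: [0.1, -0.6, -0.0]
width: 0.5
gripper_force: 0.0
```

>>> play_rows(increments="1 0 0 0 0; 1 0 0 0 0; 1 0 0 0 0; 1 0 0 0 0; 0 0 0 0 0")

```text
clock: 3.13
position: [0.4844, -0.2039, 0.0268]
ee_rot: [3.107, -0.461, 0.007]
force: [0.5, 0.1, 0.4]
width: 0.5
gripper_force: 0.0
```

```bash
python3 - <<'E'
from h import *
st();p=vision.get_image("top");save(p,"push1.png",(150,300,200,380),3.5)
E
```

```text
t 3.13 jig [ -38.1 -127.6] z 26.8 yaw_jig -0.3 zax [ 0.004 -0.001 -1.   ] F [0.5 0.1 0.4] w 0.5
```

View pics/push1.png

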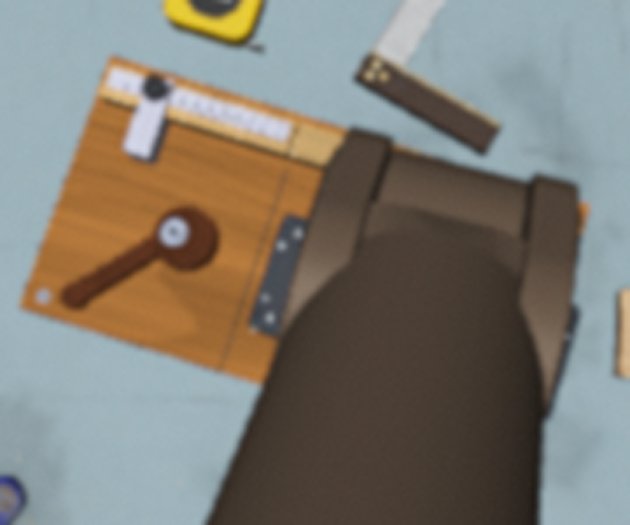

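The picture shows the hand over the block, which hides it; the cam, lever and stop (lever end at crop (75, 297)) are untouched. I'll keep pushing towards the fence.

>>> play_rows(increments="0.8 0 0 0 0; 0.8 0 0 0 0; 0.8 0 0 0 0; 0.5 0 0 0 0; 0 0 0 0 0")

```text
clock: 3.6
position: [0.5102, -0.2118, 0.0255]
ee_rot: [3.107, -0.462, 0.002]
force: [-0.2, -0.2, 0.5]
width: 0.499
gripper_force: 0.0
```

>>> play_rows(increments="0.2 0 0 0 0; 0.2 0 0 0 0; 0 0 0 0 0")

```text
clock: 3.85
position: [0.5125, -0.2125, 0.0254]
ee_rot: [3.107, -0.462, -0.0]
force: [-0.5, 0.4, -0.4]
width: 0.502
gripper_force: 0.0
```

```bash
python3 - <<'E'
from h import *
st()
E
```

```text
t 3.85 jig [  -8.8 -127.9] z 25.4 yaw_jig -0.3 zax [-0. -0. -1.] F [-0.5  0.4 -0.4] w 0.5
```

>>> play_rows(increments="0.2 0 0 0 0; 0.2 0 0 0 0; 0 0 0 0 0")

```text
clock: 4.1
position: [0.5134, -0.213, 0.0251]
ee_rot: [-3.107, 0.461, 0.009]
force: [-9.1, 2.2, 7.4]
width: 0.497
gripper_force: 4.6
```

>>> play_rows(increments="0.2 0 0 0 0; 0 0 0 0 0; 0 0 0 0 0")

```text
clock: 4.35
position: [0.5134, -0.213, 0.0248]
ee_rot: [-3.107, 0.461, 0.014]
force: [-13.6, 4.0, 10.4]
width: 0.502
gripper_force: 7.3
```

>>> play_rows(increments="0.2 0 0 0 0; 0 0 0 0 0; 0 0 0 0 0")

```text
clock: 4.6
position: [0.5134, -0.213, 0.0245]
ee_rot: [-3.106, 0.46, 0.019]
force: [-20.0, 6.2, 15.9]
width: 0.5
gripper_force: 10.1
```

```bash
python3 - <<'E'
from h import *
st()
E
```

```text
t 4.6 jig [  -7.7 -128.1] z 24.5 yaw_jig -0.3 zax [-0.012  0.003 -1.   ] F [-20.    6.2  15.9] w 0.5
```

>>> play_rows(increments="-1.6 0 0 0 0; -1.6 0 -0.5 0 -1; 0 0 -3.5 0 -1; 0 0 -3.5 0 -1; 0 0 0 0 -1")

```text
clock: 5.02
position: [0.4928, -0.2066, 0.1063]
ee_rot: [3.106, -0.462, 0.014]
force: [0.8, -0.4, -0.2]
width: 0.261
gripper_force: 0.0
```

```bash
python3 - <<'E'
from h import *
st();plan(23,-215,100,90)
E
```

```text
t 5.02 jig [ -29.3 -127.8] z 106.3 yaw_jig -0.3 zax [ 0.009 -0.003 -1.   ] F [ 0.8 -0.4 -0.2] w 0.26
13
0.41 0.67 0.05 -6.9; 0.32 0.71 0.05 -6.9; 0.23 0.75 0.05 -6.9; 0.14 0.77 0.05 -6.9; 0.05 0.78 0.05 -6.9
-0.05 0.78 0.05 -6.9; -0.14 0.77 0.05 -6.9; -0.23 0.75 0.05 -6.9; -0.32 0.71 0.05 -6.9; -0.41 0.67 0.05 -6.9
-0.48 0.61 0.05 -6.9; -0.55 0.55 0.05 -6.9; -0.62 0.48 0.05 -6.9
```

>>> play_rows(increments="0.41 0.67 0.05 -6.9 -1; 0.32 0.71 0.05 -6.9 -1; 0.23 0.75 0.05 -6.9 -1; 0.14 0.77 0.05 -6.9 -1; 0.05 0.78 0.05 -6.9 -1")

```text
clock: 5.43
position: [0.4995, -0.244, 0.0982]
ee_rot: [3.103, 0.49, 0.001]
force: [-1.0, 0.3, 0.1]
width: 0.004
gripper_force: 0.0
```

>>> play_rows(increments="-0.05 0.78 0.05 -6.9 -1; -0.14 0.77 0.05 -6.9 -1; -0.23 0.75 0.05 -6.9 -1; -0.32 0.71 0.05 -6.9 -1; -0.41 0.67 0.05 -6.9 -1")

```text
clock: 5.85
position: [0.5089, -0.282, 0.0956]
ee_rot: [2.818, 1.387, 0.001]
force: [-0.9, 0.6, -0.2]
width: -0.001
gripper_force: 0.0
```

>>> play_rows(increments="-0.48 0.61 0.05 -6.9 -1; -0.55 0.55 0.05 -6.9 -1; -0.62 0.48 0.05 -6.9 -1; 0 0 0 0 -1; 0 0 0 0 -1")

```text
clock: 6.27
position: [0.5141, -0.3045, 0.0939]
ee_rot: [-2.533, -1.858, -0.001]
force: [-0.4, -0.1, -0.2]
width: -0.0
gripper_force: 0.0
```

```bash
python3 - <<'E'
from h import *
st();plan(23,-215,24,90)
for n in("top","side"):
    p=vision.get_image(n);W=world(p);z=W[...,2]
    J=((W[...,:2]-O)*1000)@np.stack([JX,JY],1)
    m=(z>.037)&(z<.05)&(J[...,0]>-70)&(J[...,0]<49)&(J[...,1]>-200)&(J[...,1]<-20)
    m=cv2.morphologyEx(m.astype(np.uint8),cv2.MORPH_OPEN,np.ones((3,3)))>0
    if m.sum()>30: print(n,m.sum(),np.percentile(J[m],[1,50,99],axis=0).round(1).tolist())
    save(p,n+"2.png",(120,340,160,480),2.4)
E
```

```text
t 6.27 jig [  19.  -215.5] z 93.9 yaw_jig 89.1 zax [ 0.  0. -1.] F [-0.4 -0.1 -0.2] w -0.0
2
0.03 0.20 3.49 -0.4; 0.03 0.20 3.49 -0.4
top 929 [[3.9, -187.9], [26.1, -131.1], [48.6, -74.0]]
side 242 [[3.5, -195.2], [34.8, -165.3], [48.4, -91.8]]
```

View pics/side2.png

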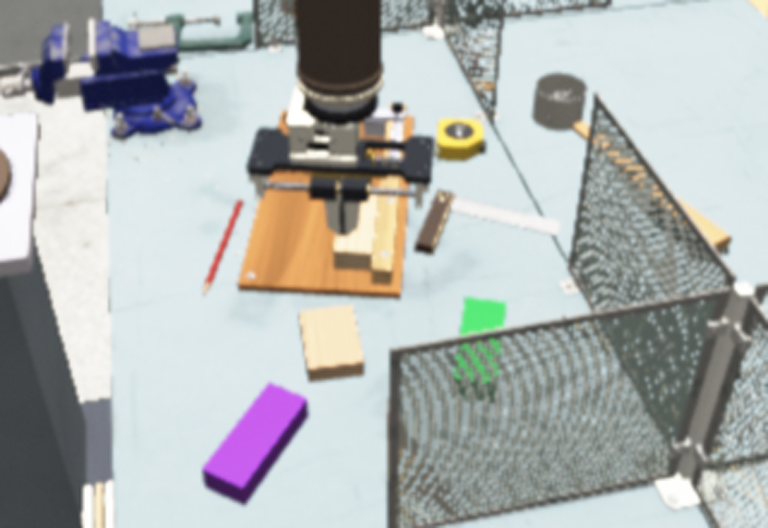

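The side view shows the block flat against the fence, with its right end at (355, 250) and the closed fingers just beyond it. Next I push along the fence.

>>> play_rows(increments="0 0.25 3.5 -0.5 -1; 0 0.25 3.5 -0.4 -1; 0 0 0 0 -1; 1 0 0 0 -1; 1 0 0 0 -1")

```text
clock: 6.78
position: [0.5251, -0.2859, 0.0253]
ee_rot: [2.515, 1.881, 0.0]
force: [-2.0, -1.5, 0.9]
width: 0.006
gripper_force: 1.1
```

>>> play_rows(increments="1 0 0 0 -1; 1 0 0 0 -1; 1 0 0 0 -1; 1 0 0 0 -1; 1 0 0 0 -1")

```text
clock: 7.2
position: [0.5394, -0.2375, 0.0248]
ee_rot: [2.513, 1.883, 0.001]
force: [0.7, -1.3, 1.4]
width: 0.002
gripper_force: 0.9
```

```bash
python3 - <<'E'
from h import *
st()
E
```

```text
t 7.2 jig [  24.1 -144.1] z 24.8 yaw_jig 90.3 zax [ 0.001 -0.001 -1.   ] F [ 0.7 -1.3  1.4] w 0.0
```

>>> play_rows(increments="1 0 0 0 -1; 1 0 0 0 -1; 1 0 0 0 -1; 1 0 0 0 -1; 1 0 0 0 -1")

```text
clock: 7.62
position: [0.5529, -0.1894, 0.0239]
ee_rot: [-2.514, -1.884, 0.0]
force: [-0.1, -1.6, 2.3]
width: 0.002
gripper_force: 0.9
```

>>> play_rows(increments="0.8 0 0 0 -1; 0.8 0 0 0 -1; 0.8 0 0 0 -1; 0.4 0 0 0 -1; 0 0 0 0 -1")

```text
clock: 8.03
position: [0.5609, -0.1618, 0.024]
ee_rot: [-2.512, -1.886, -0.001]
force: [0.2, -0.6, -1.0]
width: 0.006
gripper_force: 0.0
```

```bash
python3 - <<'E'
from h import *
st()
for n in("top","side"):
    p=vision.get_image(n);W=world(p);z=W[...,2]
    J=((W[...,:2]-O)*1000)@np.stack([JX,JY],1)
    m=(z>.037)&(z<.05)&(J[...,0]>-5)&(J[...,0]<46)&(J[...,1]>-60)&(J[...,1]<130)
    m=cv2.morphologyEx(m.astype(np.uint8),cv2.MORPH_OPEN,np.ones((3,3)))>0
    if m.sum()>30: print(n,m.sum(),np.percentile(J[m],[1,50,99],axis=0).round(1).tolist())
    save(p,n+"3.png",(120,300,200,380),3.3)
E
```

```text
t 8.03 jig [ 23.2 -65.4] z 24.0 yaw_jig 90.4 zax [ 0.     0.001 -1.   ] F [ 0.2 -0.6 -1. ] w 0.01
top 318 [[2.0, 29.1], [23.9, 56.2], [44.9, 92.7]]
```

View pics/top3.png

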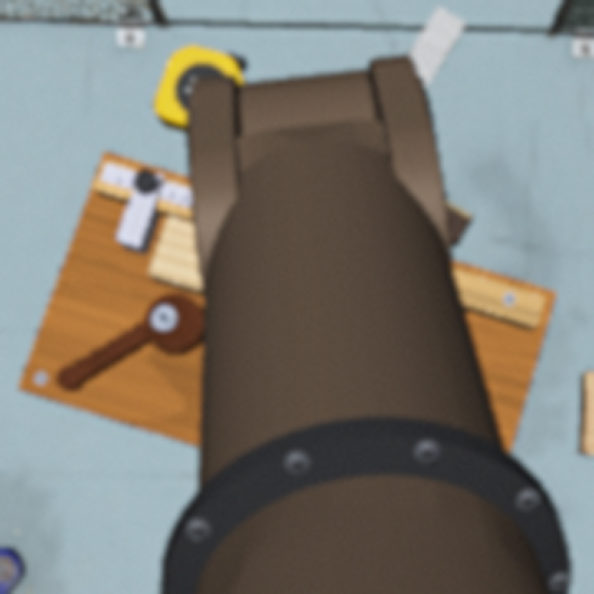

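The picture shows the block's left end (crop (160, 262)) between fence and cam, parallel to the fence and about 1 cm short of the stop (crop (135, 225)). I'll close that gap slowly.

>>> play_rows(increments="0.4 0 0 0 -1; 0.4 0 0 0 -1; 0.2 0 0 0 -1; 0 0 0 0 -1")

```text
clock: 8.47
position: [0.5635, -0.1532, 0.024]
ee_rot: [-2.513, -1.885, -0.001]
force: [-0.2, 0.2, -0.0]
width: 0.004
gripper_force: 0.0
```

>>> play_rows(increments="0.2 0 0 0 -1; 0.2 0 0 0 -1; 0 0 0 0 -1")

```text
clock: 8.72
position: [0.5642, -0.1507, 0.024]
ee_rot: [2.514, 1.883, -0.002]
force: [-1.0, -2.7, 0.3]
width: 0.006
gripper_force: 1.4
```

```bash
python3 - <<'E'
from h import *
st()
E
```

```text
t 8.72 jig [ 23.1 -53.9] z 24.0 yaw_jig 90.3 zax [-0.001 -0.001 -1.   ] F [-1.  -2.7  0.3] w 0.01
```

>>> play_rows(increments="0.2 0 0 0 -1; 0.1 0 0 0 -1; 0 0 0 0 -1")

```text
clock: 8.97
position: [0.5641, -0.1506, 0.024]
ee_rot: [2.515, 1.88, -0.006]
force: [-4.0, -10.4, 3.6]
width: 0.004
gripper_force: 5.3
```

>>> play_rows(increments="0.2 0 0 0 -1; 0 0 0 0 -1; 0 0 0 0 -1")

```text
clock: 9.22
position: [0.5641, -0.1506, 0.024]
ee_rot: [2.516, 1.877, -0.009]
force: [-5.1, -14.5, 5.4]
width: 0.004
gripper_force: 7.7
```

```bash
python3 - <<'E'
from h import *
st()
E
```

```text
t 9.22 jig [ 23.  -53.8] z 24.0 yaw_jig 90.1 zax [-0.003 -0.006 -1.   ] F [ -5.1 -14.5   5.4] w 0.0
```

>>> play_rows(increments="-1.5 0 0 0 -1; -1.5 0 0 0 -1; 0 0 -3.5 0 -1; 0 0 -3.5 0 -1; 0 0 0 0 -1")

```text
clock: 9.63
position: [0.5612, -0.1742, 0.1]
ee_rot: [2.509, 1.88, 0.01]
force: [1.8, 0.3, -0.3]
width: 0.004
gripper_force: 0.0
```

```bash
python3 - <<'E'
from h import *
st();plan(-58,108,100,50.7)
E
```

```text
t 9.63 jig [ 27.  -77.2] z 100.0 yaw_jig 90.3 zax [ 0.009 -0.001 -1.   ] F [ 1.8  0.3 -0.3] w 0.0
6
3.09 -1.40 -0.00 6.6; 2.91 -1.75 -0.00 6.6; 2.69 -2.07 -0.00 6.6; 2.44 -2.37 -0.00 6.6; 2.15 -2.63 -0.00 6.6
1.83 -2.86 -0.00 6.6
```

>>> play_rows(increments="3.1 -1.4 0 6.6 -1; 2.9 -1.75 0 6.6 -1; 2.7 -2.05 0 6.6 -1; 2.45 -2.35 0 6.6 -1; 2.15 -2.65 0 6.6 -1")

```text
clock: 10.05
position: [0.5337, -0.0039, 0.0942]
ee_rot: [-2.948, -1.084, -0.002]
force: [0.5, 0.2, -0.4]
width: 0.001
gripper_force: 0.0
```

>>> play_rows(increments="1.85 -2.85 0 6.6 -1; 0 0 0 0 -1; 0 0 0 0 -1")

```text
clock: 10.3
position: [0.5292, 0.0313, 0.0943]
ee_rot: [-3.0, -0.93, -0.002]
force: [0.2, -1.2, 1.3]
width: 0.007
gripper_force: 0.0
```

```bash
python3 - <<'E'
from h import *
st();plan(-58,108,22,50.7)
for n in("top","side"):
    p=vision.get_image(n);W=world(p);z=W[...,2]
    J=((W[...,:2]-O)*1000)@np.stack([JX,JY],1)
    m=(z>.039)&(z<.05)&(J[...,0]>-5)&(J[...,0]<46)&(J[...,1]>-60)&(J[...,1]<70)
    m=cv2.morphologyEx(m.astype(np.uint8),cv2.MORPH_OPEN,np.ones((3,3)))>0
    if m.sum()>30:
        r=cv2.minAreaRect(J[m].astype(np.float32));print(n,m.sum(),np.percentile(J[m],[1,50,99],axis=0).round(1).tolist(),r)
    m=(z>.024)&(z<.036)&(J[...,0]<2)&(J[...,0]>-110)&(J[...,1]>0)&(J[...,1]<130)
    if m.sum()>30:
        q=J[m];far=q[np.linalg.norm(q-[-25,45],axis=1)>45]
        if len(far)>8: d=far.mean(0)-[-25,45];print(n,"lever",len(far),np.arctan2(d[1],d[0])%6.283-2.269,np.linalg.norm(far-[-25,45],axis=1).max())
    save(p,n+"4.png",(100,300,180,380),3)
E
```

```text
t 10.3 jig [-62.4 110.6] z 94.3 yaw_jig 51.0 zax [ 0.001  0.001 -1.   ] F [ 0.2 -1.2  1.3] w 0.01
2
0.04 0.25 3.62 0.2; 0.04 0.25 3.62 0.2
top 739 [[2.2, -42.2], [24.5, 13.0], [45.2, 68.0]] ((23.68065643310547, 13.293586730957031), (113.39366912841797, 44.351253509521484), 89.95252990722656)
top lever 128 0.1807830237178032 88.28324819586832
side 253 [[1.0, -44.3], [20.8, 0.9], [45.3, 65.8]] ((23.32101821899414, 12.165477752685547), (115.14957427978516, 45.1364631652832), 89.8875732421875)
side lever 44 0.24043583994731677 85.25135646444215
```

View pics/side4.png

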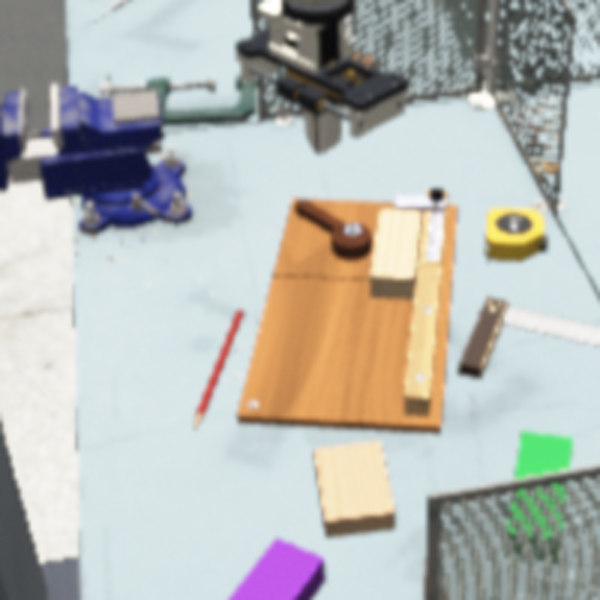

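The side view shows the block at the stop, lying parallel along the fence (crop (395, 250)), with the lever still open (end at crop (303, 207)). Now the lever.

>>> play_rows(increments="0 0 3.55 0 -1; 0 0 3.55 0 -1; 0 0 0 0 -1; -0.5 0 0 0 -1; -0.5 0 0 0 -1")

```text
clock: 10.82
position: [0.5219, 0.0216, 0.0241]
ee_rot: [-3.004, -0.92, -0.002]
force: [1.7, 2.6, -0.9]
width: 0.004
gripper_force: 1.2
```

>>> play_rows(increments="-0.86 -0.15 0 -7 -1; -0.86 -0.15 0 -7 -1; -0.86 -0.15 0 -7 -1; 0 0 0 0 -1")

```text
clock: 11.15
position: [0.4988, 0.0069, 0.0251]
ee_rot: [2.781, 1.458, 0.003]
force: [-1.0, 0.4, 0.7]
width: 0.002
gripper_force: 0.1
```

```bash
python3 - <<'E'
from h import *
s=st();d=w2j(s["position"])-[-25,45];R=Ro.from_rotvec(s["ee_rot"]).as_matrix()
b=np.arctan2(R[1,0],R[0,0])-A+np.pi/2;print("bar if flush",b-2.269,"r",d@[np.cos(b),np.sin(b)],"n",d@[-np.sin(b),np.cos(b)])
E
```

```text
t 11.15 jig [-84.5  78.5] z 25.1 yaw_jig 71.9 zax [ 0.002 -0.001 -1.   ] F [-1.   0.4  0.7] w 0.0
bar if flush 0.5572321201553869 r 66.9970739718783 n -13.417432540403416
```

>>> play_rows(increments="-0.83 -0.13 0 -7 -1; -0.83 -0.13 0 -7 -1; -0.83 -0.13 0 -7 -1; 0 0 0 0 -1")

```text
clock: 11.48
position: [0.4843, -0.013, 0.0245]
ee_rot: [2.473, 1.935, 0.002]
force: [-0.1, 1.2, 0.2]
width: 0.009
gripper_force: 0.1
```

>>> play_rows(increments="-0.83 -0.13 0 -7 -1; -0.4 -0.06 0 -3.5 -1; 0 0 0 0 -1")

```text
clock: 11.73
position: [0.48, -0.0236, 0.024]
ee_rot: [2.291, 2.148, 0.001]
force: [0.6, 0.4, 0.3]
width: 0.002
gripper_force: 0.2
```

```bash
cat >> h.py <<'E'
def lev():
    s=st();d=w2j(s["position"])-[-25,45];R=Ro.from_rotvec(s["ee_rot"]).as_matrix()
    b=np.arctan2(R[1,0],R[0,0])-A+np.pi/2;print("bar if flush",b-2.269,"r",d@[np.cos(b),np.sin(b)],"n",d@[-np.sin(b),np.cos(b)])
E
python3 - <<'E'
from h import *
lev()
E
```

```text
t 11.73 jig [-93.8  44. ] z 24.0 yaw_jig 102.9 zax [ 0.001 -0.    -1.   ] F [0.6 0.4 0.3] w 0.0
bar if flush 1.0979095428376553 r 67.3230951930949 n -14.365024132375003
```

>>> play_rows(increments="-0.42 -0.06 0 -3.5 -1; -0.42 -0.06 0 -3.5 -1; 0 0 0 0 -1")

```text
clock: 11.98
position: [0.4784, -0.0301, 0.0237]
ee_rot: [-2.155, -2.286, -0.003]
force: [-1.0, 4.4, 1.0]
width: 0.001
gripper_force: 2.3
```

>>> play_rows(increments="-0.3 0 0 -2 -1; 0 0 0 0 -1; 0 0 0 0 -1")

```text
clock: 12.23
position: [0.478, -0.0322, 0.0236]
ee_rot: [-2.117, -2.319, -0.002]
force: [-2.9, 7.3, 3.5]
width: 0.003
gripper_force: 3.9
```

```bash
python3 - <<'E'
from h import *
lev()
E
```

```text
t 12.23 jig [-93.3  35.1] z 23.6 yaw_jig 111.8 zax [-0.     0.002 -1.   ] F [-2.9  7.3  3.5] w 0.0
bar if flush 1.2534959089629734 r 67.07414296352609 n -16.216627643665216
```

>>> play_rows(increments="-0.2 0 0 -1 -1; 0 0 0 0 -1; 0 0 0 0 -1")

```text
clock: 12.48
position: [0.4778, -0.0332, 0.0236]
ee_rot: [-2.095, -2.338, -0.003]
force: [-4.5, 11.5, 3.7]
width: 0.003
gripper_force: 5.7
```

>>> play_rows(increments="-0.2 0 0 -1 -1; 0 0 0 0 -1; 0 0 0 0 -1")

```text
clock: 12.73
position: [0.4777, -0.0346, 0.0235]
ee_rot: [-2.073, -2.356, -0.003]
force: [-5.3, 12.1, 5.4]
width: 0.003
gripper_force: 6.8
```

```bash
python3 - <<'E'
from h import *
lev()
E
```

```text
t 12.73 jig [-92.9  32.8] z 23.5 yaw_jig 113.9 zax [-0.001  0.003 -1.   ] F [-5.3 12.1  5.4] w 0.0
bar if flush 1.289817950423 r 67.03888951005824 n -16.32550521024096
```

>>> play_rows(increments="-0.25 0 0 -0.5 -1; 0 0 0 0 -1; 0 0 0 0 -1")

```text
clock: 12.98
position: [0.4776, -0.0357, 0.0235]
ee_rot: [-2.061, -2.365, -0.004]
force: [-7.8, 17.2, 5.9]
width: 0.005
gripper_force: 9.1
```

>>> play_rows(increments="-0.15 0 0 0 -1; 0 0 0 0 -1; 0 0 0 0 -1")

```text
clock: 13.23
position: [0.4778, -0.0373, 0.0235]
ee_rot: [-2.061, -2.366, -0.003]
force: [-7.3, 16.4, 5.3]
width: 0.003
gripper_force: 9.0
```

```bash
python3 - <<'E'
from h import *
lev()
E
```

```text
t 13.23 jig [-92.1  30.1] z 23.5 yaw_jig 114.5 zax [-0.002  0.004 -1.   ] F [-7.3 16.4  5.3] w 0.0
bar if flush 1.299814549207476 r 67.22306975422876 n -14.261877108564322
```

>>> play_rows(increments="1 0 0 0 -1; 2 0 0 0 -1; 1 0 -2 0 -1; 0 0 -4 0 -1; 0 0 -4 0 -1")

```text
clock: 13.65
position: [0.4721, -0.0013, 0.1238]
ee_rot: [-2.063, -2.365, 0.003]
force: [1.8, -1.1, 0.2]
width: 0.004
gripper_force: 0.0
```

>>> play_rows(increments="3 0 -3 0 -1; 4 0 0 0 -1; 0 0 0 0 -1; 0 0 0 0 -1; 0 0 0 0 -1")

```text
clock: 14.07
position: [0.4635, 0.066, 0.1526]
ee_rot: [2.063, 2.369, -0.001]
force: [-0.7, 0.4, 0.2]
width: 0.006
gripper_force: 0.0
```

```bash
python3 - <<'E'
from h import *
st()
for n in("top","side"):
    p=vision.get_image(n);W=world(p);z=W[...,2]
    J=((W[...,:2]-O)*1000)@np.stack([JX,JY],1)
    m=(z>.039)&(z<.05)&(J[...,0]>-5)&(J[...,0]<46)&(J[...,1]>-60)&(J[...,1]<70)
    m=cv2.morphologyEx(m.astype(np.uint8),cv2.MORPH_OPEN,np.ones((3,3)))>0
    if m.sum()>30:
        r=cv2.minAreaRect(J[m].astype(np.float32));print(n,m.sum(),np.percentile(J[m],[1,50,99],axis=0).round(1).tolist(),r)
    m=(z>.024)&(z<.036)&(J[...,0]<2)&(J[...,0]>-130)&(J[...,1]>-30)&(J[...,1]<130)
    q=J[m];far=q[np.linalg.norm(q-[-25,45],axis=1)>45]
    if len(far)>8: d=far.mean(0)-[-25,45];print(n,"lever",len(far),np.arctan2(d[1],d[0])%6.283-2.269)
    save(p,n+"5.png",(100,300,180,380),3)
E
```

```text
t 14.07 jig [-135.3  125.1] z 152.6 yaw_jig 114.5 zax [-0.    -0.001 -1.   ] F [-0.7  0.4  0.2] w 0.01
top 782 [[3.9, -42.6], [24.6, 12.7], [45.5, 68.9]] ((24.784879684448242, 13.04568862915039), (113.85427856445312, 42.35917663574219), 89.90255737304688)
top lever 120 1.3681330191866428
side 237 [[4.2, -47.1], [24.3, 2.9], [45.6, 68.9]] ((24.439817428588867, 11.118030548095703), (42.93007278442383, 117.00072479248047), 0.09665970504283905)
side lever 63 1.4168385515420234
```

View pics/side5.png

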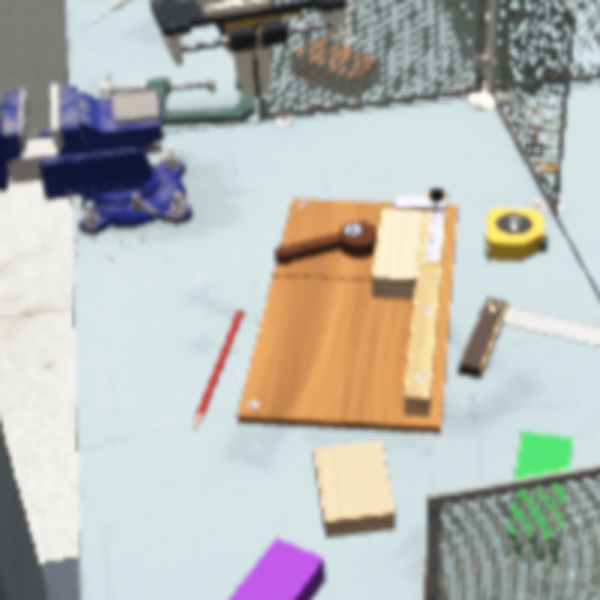

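The side view shows the lever closed (end at crop (283, 253)) with its cam on the block. The block is flat at the fence and against the stop, and the hand is clear.

```bash
python3 -c "
from h import *
print(job.sign_off())"
```

```text
the job is handed in; nothing more can be done
None
```

The job is handed in. In the last pictures the block lay flat and parallel along the fence with its end at the stop, and the cam lever was closed at about 1.35 rad after an 18 N push. The hand was clear and the bystanders looked undisturbed. The clamping force itself could not be measured, and the sign-off returned no verdict.

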